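# Push the socket case into its corner and the green jar into its ring

## Task

Put the shelf back in order by pushing only, with nothing gripped, picked up or tipped: push the chrome socket-set case along the shelf until it sits fully home in the corner of the wooden stop, flat against both the long batten at its back and the short block at its left end, and gently push the green glass jar along the shelf until its foot stands wholly inside the yellow painted ring. Leave everything else where it stands, including the turntable.

Things in the scene. Friction and masses are not known exactly. Their poses are not given: they have to be found in the camera images.
- case: the chrome socket-set case, a closed loose flat box with dark trim, 110 (x) by 200 (y) by 45 mm high, 0.5 to 1 kg. Origin: centre of its underside; +x face: back, +y face: left end. It starts clear of the stop, up to 0.3 rad askew to it, and must slide 100 to 170 mm back and 30 to 110 mm left; the shelf is open in front of it and at its right end.
- stop: the fixed L-shaped wooden stop, 30 mm high. Long batten 20 mm (x) by 360 mm (y) centred on the origin (at shelf height); its front face, for the case's back, lies at x = -10 mm and looks to -x. Short block 20 mm wide (y) at its +y end, from x = -110 mm to -10 mm; its inner face, for the case's left end, lies at y = +150 mm and looks to -y.
- nook (a point): the inner corner of the wooden stop at shelf height, where batten face and block face meet; axes as stop. With the case fully home its origin lies at x = -55 mm, y = -100 mm in this frame with the axes parallel.
- green_jar: the green glass jar with green screw-on lid, loose, round, upright: body radius 36 mm up to 52 mm height, lid radius 32 mm, 78 mm high over the lid, about 0.25 to 0.45 kg. Origin: centre of its underside. Its path to the ring is open shelf.
- ring: the yellow ring painted flat on the shelf (no height to speak of), inner radius 52 mm, outer radius 60 mm, fixed. Origin: its centre. The empty ring starts clear of both jars.
- amber_jar: a bystander: amber (brown) glass jar of the same shape and size as the green one but with a brass-coloured lid, loose; the two may stand in either order. Origin: centre of its underside. Leave it.
- red_cup (a point): centre of the mouth of the red cup, one of six cups fixed on the white plastic turntable (radius 125 mm, 82 mm high with the cups, this point 82 mm from its axis), which turns freely by hand. A bystander. Leave it.
- screwdriver: a bystander: ratchet screwdriver with red handle, 210 mm long, lying loose on the shelf. Leave it.
- tape_measure: a bystander: yellow tape measure, 65 by 35 by 60 mm high, loose, between the robot and the case, to the left. Leave it.
- sanding_block: a bystander: cork sanding block, 100 by 60 by 28 mm high, loose, near the robot on its right. Leave it.
Not all that is in view belongs to the job. Several things have the shape of the green_jar; the one meant has the colours described above.

How it is judged:
At the end, for the whole second after the job is handed in: The case lies flat on the shelf within 5 mm of touching the batten and within 5 mm of touching the end block, square to 0.04 rad. The green jar stands upright on the shelf, its centre within 16 mm of the ring's centre. Both are at rest (x of case in the frame of nook between -0.06 and -0.045 m and y of case in the frame of nook between -0.105 and -0.09 m and angle between the x axis of case and the x axis of stop, either way round below 0.04 rad and height (world z) of each of case, green_jar below 0.004 m and horizontal distance between green_jar and ring below 0.016 m and angle between green_jar's own z axis and vertical below 0.05 rad and linear speed of each of case, green_jar below 0.01 m/s).
It fails at once if the case is lifted or tipped (underside centre over 8 mm up, or tilt over 0.12 rad) (height (world z) of case above 0.008 m or angle between case's own z axis and vertical above 0.12 rad).
It fails at once if the green jar is lifted or tipped (over 6 mm up, or tilt over 0.25 rad) (height (world z) of green_jar above 0.006 m or angle between green_jar's own z axis and vertical above 0.25 rad).
It fails at once if the glass jar is gripped or struck (fingers press it with over 20 N) (contact force between the fingers and green_jar above 20 N).
It fails at once if the turntable is turned (a cup moves more than 15 mm) (distance of red_cup from where it was at the start of the episode above 0.015 m).
It fails at once if another bystander (amber jar, screwdriver, tape measure, sanding block) is moved by more than 15 mm (distance of any of amber_jar, screwdriver, tape_measure, sanding_block from where it was at the start of the episode above 0.015 m).
It also fails if it takes over 64 s, if anything falls off the work surface, if the arm or the gripper's body presses on something with over 40 N, if the wrist force passes 120 N, or if a joint passes its speed limit or range.

## Robot

A 6-joint arm with a two-finger parallel gripper is mounted at the origin on the work surface. World frame = base frame: x ahead of the robot, y to its left, z up, the work surface at z = 0. Lengths are in m, angles in rad, forces in N, time in s.
With the tool pointing down it reaches from about 0.35 to 1 m from the base axis. Payload 7.1 kg.
Tool frame: the origin (TCP) lies between the finger pads; the fingertips stand 22 mm ahead of it and the grasp point (between the pads) lies 3 mm ahead of it; x points along the fingers, y is the direction in which the jaws open and shut, and the axes are right-handed (so a half turn about x gives the same grasp; the last joint's range is limited). The gripper opens to 85 mm and grips with 20 to 120 N. Pads are 22 mm wide; open, the fingers measure 114 mm over their backs; the gripper's body (76 mm by 85 mm) begins 54 mm behind the grasp point. The pads swing forward as they close: fully open they stand 13 mm farther back than shut.
Start: joints at [-1.169, 0.423, 1.63, -0, 1.089, -0.019], TCP at [0.255, -0.57, 0.253] pointing down, gripper open.
Joint ranges: [-3, 3], [-0.9, 2.11], [0.09, 2.58], [-1.31, 4.45], [0.11, 2.69], [-2.54, 2.54]. Speed limits (rad/s): [2.39, 2.39, 3.01, 3.14, 3.14, 3.14].

## Interface

Orientations are given as a rotation vector (axis times angle).
In Python, from rig import manip gives the robot as it stands. The module is installed in compiled form; this text tells all that it offers. Calls block until the motion is done:
- manip.move_to(position, orientation): joint-space move of the TCP to a pose.
- manip.servo_line(position, orientation=None, rate=0.15): straight line of the TCP; orientation=None keeps the orientation; rate is the mean speed in m/s.
- manip.set_joints(angles): joint-space move.
- manip.command_gripper(opening, f_grip=None): finger opening in m; f_grip is the grip in N (None keeps the last); returns when the fingers have stopped.
- manip.hold(seconds).
- manip.solve_ik(position, orientation): joint angles nearest the present ones, or None.
- manip.camera(name): name is "scene" or "top"; returns a dict with "image" (384x512x3 uint8, red, green, blue), "fx", "fy", "cx", "cy" (pixels), "cam_to_world" (4x4, takes a point from camera to world coordinates). Camera axes: x right, y down, z forward; pixel columns grow to the right and rows downward; lengths in m; the calibration is good to about 2 mm. A picture is of the moment at which its call begins. There is no depth.
A pose or a line that the arm cannot do raises manip.IKError and nothing moves.
- manip.sign_off(): hands the job in, once; it reports no verdict.
Readings, each from a call of its own:
- manip.get_time(): time.
- manip.get_joint_positions(): joint angles.
- manip.get_joint_vel(): joint speeds.
- manip.get_tau(): joint torques, N m.
- manip.get_position(): TCP position.
- manip.get_ee_rot(): TCP orientation.
- manip.get_contact_force(): force on the tool from outside, world axes, zero at the start.
- manip.get_torque(): the same for the moment, N m.
- manip.get_width(): finger opening in m.
Only numpy, scipy, OpenCV 4.12 (cv2) and the standard library are available. Lean on these libraries where they do the work, as an engineer would, in place of code of your own. Each camera call takes 0.05 s, during which the arm holds its last target. There are 200 camera calls.

## Working session

There is one attempt and no reset: what is moved stays moved. The work goes in short steps, each a Python script; the robot and the scene stay as the last script left them, time stands still between calls to the robot, and variables do not carry over. Pictures are saved under pics/ and viewed, about 8 in all and at most 12, crops included, and the job is handed in when it is done.

```bash
mkdir -p pics; cat > h.py <<'E'
import numpy as np, cv2
from rig import manip as m
def shot(n,f):
    c=m.camera(n); cv2.imwrite(f'pics/{f}.png',c['image'][:,:,::-1]); np.savez(f'pics/{f}.npz',**c); return c
def ray(c,uv,z=0.):
    uv=np.atleast_2d(uv).astype(float); T=np.array(c['cam_to_world'])
    d=np.c_[(uv[:,0]-c['cx'])/c['fx'],(uv[:,1]-c['cy'])/c['fy'],np.ones(len(uv))]@T[:3,:3].T
    return T[:3,3]+d*((z-T[2,3])/d[:,2])[:,None]
def proj(c,p):
    T=np.linalg.inv(np.array(c['cam_to_world'])); q=np.atleast_2d(p)@T[:3,:3].T+T[:3,3]
    return np.c_[c['fx']*q[:,0]/q[:,2]+c['cx'],c['fy']*q[:,1]/q[:,2]+c['cy']]
E
python3 - <<'E'
from h import *
a=shot('top','t0');b=shot('scene','s0')
for c in(a,b):print(c['fx'],c['cx'],c['cy'],np.round(c['cam_to_world'],3))
print(m.get_ee_rot(),m.get_time())
cv2.imwrite('pics/t0big.png',cv2.resize(a['image'][:,:,::-1],(800,600),interpolation=cv2.INTER_CUBIC))
E
```

```text
472.2003138246171 252.05262922400334 187.23175130975247 [[-0.02  -0.992  0.127  0.291]
 [-1.     0.018 -0.016  0.071]
 [ 0.013 -0.127 -0.992  1.71 ]
 [ 0.     0.     0.     1.   ]]
403.86043617503174 257.2655303714066 192.72835257569915 [[ 0.383  0.663 -0.644  1.288]
 [ 0.924 -0.272  0.269 -0.295]
 [ 0.003 -0.698 -0.716  0.977]
 [ 0.     0.     0.     1.   ]]
[ 1.98951767  0.42631669 -1.99009423] 0.1
```

View pics/t0big.png

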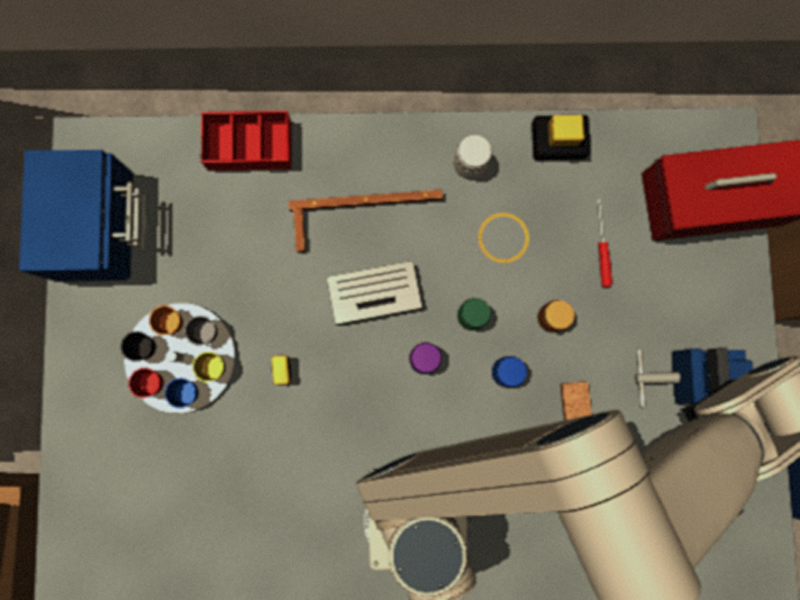

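View pics/s0.png

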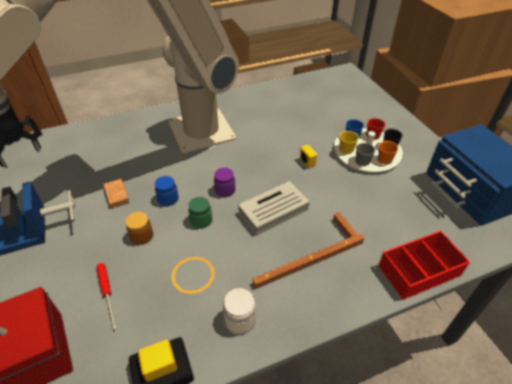

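The top view (800×600) shows jar-shaped candidates at green (475,313), amber (558,316), purple (427,358), blue (511,372) and a white pot (474,155). The ring is at (503,237), the case at (376,293) and the stop's corner at about (302,207). I choose the green one at (475,313). Next I measure these with masks.

```bash
cat > meas.py <<'E'
from h import *
def comp(mask,near=None,minA=15):
    n,l,s,ce=cv2.connectedComponentsWithStats(mask.astype(np.uint8))
    best=None
    for i in range(1,n):
        if s[i,4]<minA: continue
        d=np.hypot(*(ce[i]-near))
        if best is None or d<best[0]: best=(d,i)
    return (l==best[1])
def rect(mask,c,z):
    k=max(cv2.findContours(mask.astype(np.uint8),cv2.RETR_EXTERNAL,cv2.CHAIN_APPROX_NONE)[0],key=cv2.contourArea)
    p=ray(c,k[:,0],z)[:,:2]; r=cv2.minAreaRect((p*1000).astype(np.float32)); return r
E
python3 - <<'E'
from meas import *
c=dict(np.load('pics/t0.npz')); im=c['image']; h=cv2.cvtColor(im,cv2.COLOR_RGB2HSV); H,S,V=[h[...,i].astype(int) for i in range(3)]
for n,p in dict(green=(475,313),case=(345,285),case2=(400,300),batten=(370,200),block=(301,235),ring=(503,213),amber=(558,316),side=(376,320),bg=(600,330)).items():
    u,v=int(p[0]*.64),int(p[1]*.64); print(n,h[v,u])
out=im.copy()
ca=comp(cv2.morphologyEx(((S<60)&(V>150)).astype(np.uint8),cv2.MORPH_CLOSE,np.ones((5,5))),(240,187),200)
st=comp((H<14)&(S>110)&(V>70),(225,129),60)
ri=comp((H>12)&(H<30)&(S>90),(322,152))
gr=comp((H>50)&(H<90)&(S>90),(304,200)); am=comp((H>8)&(H<25)&(S>120),(357,202)); pu=comp((H>135)&(H<165)&(S>90),(273,229));bl=comp((H>105)&(H<130)&(S>130),(327,238))
print('case',ca.sum(),rect(ca,c,.045)); print('stop',st.sum(),rect(st,c,.03))
for n,k,z in(('ring',ri,0),('green',gr,.078),('amber',am,.078),('purple',pu,.078),('blue',bl,.078)):
    q=max(cv2.findContours(k.astype(np.uint8),cv2.RETR_EXTERNAL,cv2.CHAIN_APPROX_NONE)[0],key=len)
    (x,y),r=cv2.minEnclosingCircle((ray(c,q[:,0],z)[:,:2]*1000).astype(np.float32)); print(n,k.sum(),round(x),round(y),round(r,1))
for k,col in((ca,(255,0,0)),(st,(0,255,255)),(ri,(255,0,255)),(gr,(255,255,255)),(am,(0,0,255))):
    cv2.drawContours(out,cv2.findContours(k.astype(np.uint8),cv2.RETR_EXTERNAL,cv2.CHAIN_APPROX_NONE)[0],-1,col,1)
cv2.imwrite('pics/crop1.png',cv2.resize(out[100:250,160:410,::-1],None,fx=3.2,fy=3.2,interpolation=cv2.INTER_NEAREST))
E
```

```text
green [ 66 110  90]
case [ 24  44 211]
case2 [ 25  46 205]
batten [ 11 180 156]
block [ 11 176 165]
ring [ 22 151 177]
amber [ 19 170 203]
side [43 34 53]
bg [ 25  38 128]
case 1681 ((508.29095458984375, 91.59689331054688), (110.33767700195312, 200.29969787597656), 9.73307991027832)
stop 675 ((678.7327270507812, 102.26103210449219), (120.056396484375, 358.16143798828125), 3.567951202392578)
ring 297 638 -216 62.1
green 293 448 -133 34.9
amber 363 440 -315 40.1
purple 299 354 -22 33.7
blue 327 321 -206 36.8
```

View pics/crop1.png

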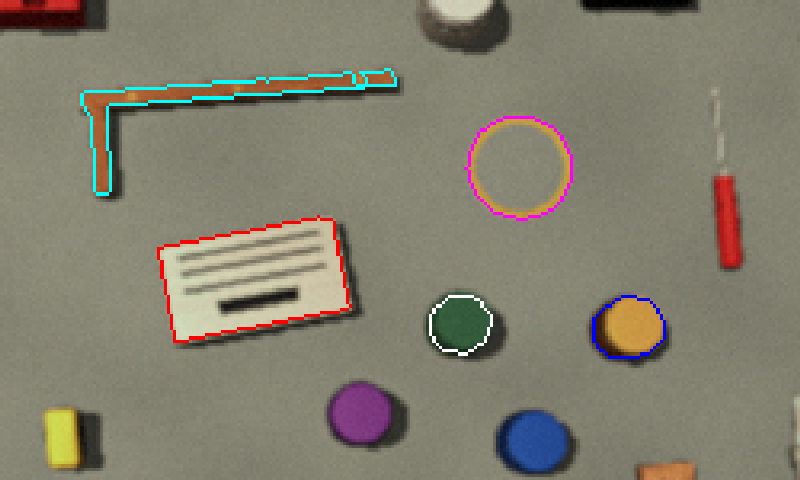

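The masks fit: the case measures 110×200, the stop 120×358, and the green lid is confirmed at crop (460,324). In the stop frame the case must move about (156, 50) mm. I push the jar first, with the half-open fingers as a cradle, and stop short to check.

```bash
cat >> meas.py <<'E'
from scipy.spatial.transform import Rotation as Rn
def ori(phi):   # tool down, jaws perpendicular to heading phi; two candidates
    out=[]
    for s in(1,-1):
        y=s*np.array([-np.sin(phi),np.cos(phi),0]); x=np.array([0,0,-1.]); out.append(Rn.from_matrix(np.c_[x,y,np.cross(x,y)]).as_rotvec())
    return out
def best(p,phi):
    r=[]
    for o in ori(phi):
        q=m.solve_ik(p,o)
        if q is not None: r.append((abs(q[5]),o,q))
    return min(r,key=lambda t:t[0])[1]
def lid(c,near_xy,col):
    h=cv2.cvtColor(c['image'],cv2.COLOR_RGB2HSV); H,S,V=[h[...,i].astype(int) for i in range(3)]
    k=comp((H>50)&(H<90)&(S>90),proj(c,[*near_xy,.07])[0]); return k
def jarscene(c,xy):
    k=lid(c,xy,0); v,u=np.where(k); t=v.min()  # bounding ellipse of lid: full width from extremes, top from min row
    q=max(cv2.findContours(k.astype(np.uint8),cv2.RETR_EXTERNAL,cv2.CHAIN_APPROX_NONE)[0],key=len)
    return k.sum(), ray(c,[(u.min()+u.max())/2, t],.078)[0], ray(c,[u.mean(),v.mean()],.055)[0]
E
python3 - <<'E'
from meas import *
c=dict(np.load('pics/s0.npz')); print(jarscene(c,(.448,-.133)))
J=np.array([.448,-.133]);G=np.array([.638,-.216]); d=(G-J)/np.hypot(*(G-J)); phi=np.arctan2(d[1],d[0])
P=J-d*.075; o=best([*P,.2],phi); print(np.rad2deg(phi),d)
m.command_gripper(.04); m.move_to([*P,.2],o); m.servo_line([*P,.036],rate=.12); print(m.get_position(),m.get_width(),m.get_contact_force(),m.get_time())
c=shot('scene','s1')
m.servo_line([*(J-d*.045),.036],rate=.04);print(m.get_contact_force())
m.servo_line([*(G-d*.08),.036],rate=.06);print(m.get_contact_force(),m.get_position(),m.get_time())
c=shot('scene','s2'); print(jarscene(c,G-d*.03))
cv2.imwrite('pics/s12.png',np.hstack([np.load('pics/s1.npz')['image'][100:330,60:330,::-1],c['image'][100:330,60:330,::-1]]))
E
```

```text
(np.int64(489), array([ 0.43432252, -0.12882315,  0.078     ]), array([ 0.47097079, -0.14378024,  0.055     ]))
-23.597731349167375 [ 0.91637858 -0.40031275]
[ 0.37958382 -0.10309007  0.03642769] 0.03998086115159108 [-0.77717523 -0.12943934  0.20599094] 3.9
[ 0.0902133  -0.1473297   0.72412197]
[-2.58751813  1.02874517  2.28801767] [ 0.56458744 -0.18393214  0.03600213] 7.875
(np.int64(610), array([ 0.58260305, -0.1925811 ,  0.078     ]), array([ 0.61690156, -0.20519759,  0.055     ]))
```

View pics/s12.png

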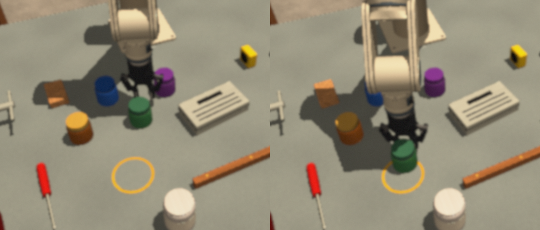

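The jar rides in the cradle, at the ring's near edge (right half, ~(403,155)). I finish the push, back away and measure from the top.

```bash
python3 - <<'E'
from meas import *
J=np.array([.448,-.133]);G=np.array([.638,-.216]); d=(G-J)/np.hypot(*(G-J))
m.servo_line([*(G-d*.039),.036],rate=.05);print(m.get_contact_force(),m.get_position())
m.servo_line([*(G-d*.10),.036],rate=.1); m.servo_line([*(G-d*.10),.2],rate=.2)
P=[.43,.12]; phi=np.deg2rad(3.57); o=best([*P,.2],phi); m.move_to([.40,.05,.25],o); print(m.get_time(),m.get_position(),m.get_joint_positions()); c=shot('top','t1')
h=cv2.cvtColor(c['image'],cv2.COLOR_RGB2HSV); H,S,V=[h[...,i].astype(int) for i in range(3)]
k=comp((H>50)&(H<90)&(S>90),proj(c,[*G,.078])[0])
q=max(cv2.findContours(k.astype(np.uint8),cv2.RETR_EXTERNAL,cv2.CHAIN_APPROX_NONE)[0],key=len)
print(k.sum(),cv2.minEnclosingCircle((ray(c,q[:,0],.078)[:,:2]*1000).astype(np.float32)), G)
cv2.imwrite('pics/t1b.png',cv2.resize(c['image'][90:290,130:430,::-1],None,fx=2,fy=2))
E
```

```text
[-0.76093693  0.35248516  1.11683657] [ 0.60246343 -0.2004427   0.03601765]
11.6833 [0.40089568 0.04967879 0.24995569] [ 9.39855275e-02  9.46981810e-02  2.09381776e+00 -2.78877571e-04
  9.52579054e-01 -1.53824405e+00]
303 ((633.20654296875, -208.2236328125), 37.5982780456543) [ 0.638 -0.216]
```

View pics/t1b.png

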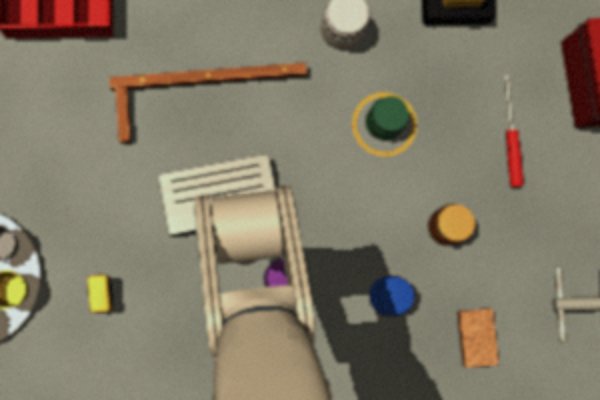

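The jar stands inside the ring (crop (388,117), ring centre (385,124)), a few mm off. The lid fit is biased toward the camera because the side wall is included. Now I push the case back with two-finger contact, squared to the stop.

```bash
cat >> meas.py <<'E'
A=np.deg2rad(3.57); Rs=np.array([[np.cos(A),-np.sin(A)],[np.sin(A),np.cos(A)]]); N=np.array([.7093,.2545])
W=lambda x,y,z=.03:[*(N+Rs@[x,y]),z]
L=lambda p:Rs.T@(np.array(p)[:2]-N)
def casefit(c):
    h=cv2.cvtColor(c['image'],cv2.COLOR_RGB2HSV); S,V=h[...,1].astype(int),h[...,2].astype(int)
    k=comp(cv2.morphologyEx(((S<60)&(V>150)).astype(np.uint8),cv2.MORPH_CLOSE,np.ones((5,5))),proj(c,[.63,.14,.045])[0],200)
    r=rect(k,c,.045); return k.sum(), L(np.array(r[0])/1000)*1000, r[1], r[2]
E
python3 - <<'E'
from meas import *
c0=L([.5083,.0916]); print(c0); y=c0[1]
o=best(W(c0[0]-.115,y,.2),A)
m.command_gripper(.07); m.move_to(W(c0[0]-.115,y,.15),o); m.servo_line(W(c0[0]-.115,y),rate=.12); print(m.get_position(),m.get_contact_force())
m.servo_line(W(c0[0]-.075,y),rate=.05)
m.servo_line(W(-.055-.078,y),rate=.07); print(L(m.get_position()),m.get_contact_force(),m.get_time())
m.servo_line(W(-.055-.12,y),rate=.1); m.servo_line(W(-.2,y,.15),rate=.2)
o2=best(W(-.07,-.31,.2),A+np.pi/2); print(m.solve_ik(W(-.07,-.31,.15),o2))
m.move_to(W(-.12,-.31,.18),o2); c=shot('top','t2'); print(casefit(c)); shot('scene','s3');print(m.get_time())
cv2.imwrite('pics/t2b.png',np.hstack([cv2.resize(x[a:a+200,b:b+200,::-1],None,fx=2,fy=2) for x,a,b in((c['image'],90,160),(np.load('pics/s3.npz')['image'],140,180))]))
E
```

```text
[-0.2107534  -0.15006803]
[0.39406024 0.08447141 0.03060519] [-0.08419872  0.8966421  -0.63674811]
[-0.13656481 -0.15023706] [-9.56270219 -1.04917327  6.97962449] 17.0667
[-0.10770718  0.59622382  1.6075971   0.          0.93777173 -0.17001543]
(np.int64(1683), array([ -72.82106488, -172.3526958 ]), (115.41724395751953, 233.12396240234375), 2.5907342433929443)
19.6833
```

View pics/t2b.png

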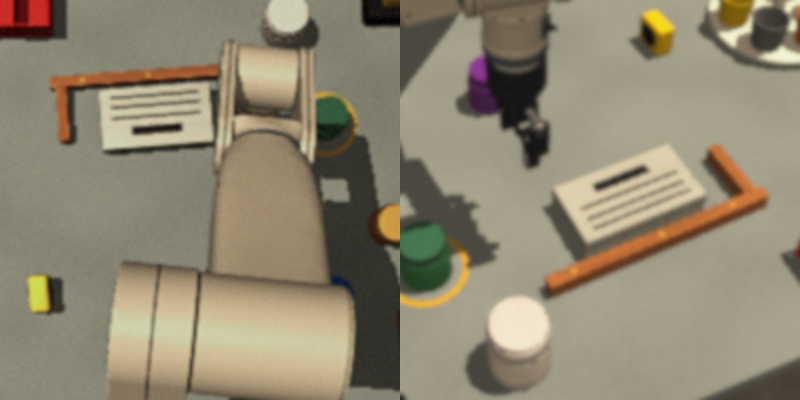

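The case is now square, with a gap of about 10 mm to the batten and about 50 mm to the block. Next I push left with force-checked steps, then back the same way.

```bash
cat >> meas.py <<'E'
def press(start,dirn,maxd,thr,step=.003,rate=.03):
    """step along stop-frame dirn until opposing force rises over thr"""
    s=np.array(start,float); u=np.array(dirn,float); n=int(maxd/step)
    for i in range(1,n+1):
        p=s+u*step*i; m.servo_line(W(*p),rate=rate); f=-(Rs.T@np.array(m.get_contact_force())[:2])@u
        if f>thr: break
    print('press',i,'f',round(f,1),'tcp',np.round(L(m.get_position())*1000,1),'t',m.get_time())
E
python3 - <<'E'
from meas import *
m.command_gripper(.05); o=best(W(-.07,-.31,.15),A+np.pi/2)
m.move_to(W(-.072,-.31,.15),o); m.servo_line(W(-.072,-.31),rate=.15)
m.servo_line(W(-.072,-.275),rate=.08); m.servo_line(W(-.072,-.228),rate=.06); print(m.get_contact_force(),m.get_time())
press((-.072,-.228),(0,1),.03,20)
m.servo_line(W(-.072,-.26),rate=.1); m.servo_line(W(-.072,-.26,.15),rate=.2)
m.command_gripper(.07); o=best(W(-.2,-.10,.15),A); m.move_to(W(-.2,-.10,.15),o); m.servo_line(W(-.2,-.10),rate=.15)
m.servo_line(W(-.137,-.10),rate=.06); print(m.get_contact_force(),m.get_time())
press((-.137,-.10),(1,0),.03,22)
E
```

```text
[-0.05119623 -0.0494002  -0.25312854] 22.825
press 7 f 26.8 tcp [ -72.5 -211.2] t 24.575
[-1.26524036 -0.26292304  0.32480693] 29.6667
press 8 f 27.1 tcp [-122.1 -100.3] t 31.6667
```

Both contacts are where home predicts: face at −200 − 11 = −211 mm and −110 − 12 = −122 mm. I re-seat it to the left once, then clear the arm and check.

```bash
python3 - <<'E'
from meas import *
m.servo_line(W(-.16,-.10),rate=.1); m.servo_line(W(-.2,-.1,.15),rate=.2)
m.command_gripper(.05); o=best(W(-.07,-.27,.15),A+np.pi/2)
m.move_to(W(-.06,-.26,.15),o); m.servo_line(W(-.06,-.26),rate=.15); m.servo_line(W(-.06,-.216),rate=.06)
press((-.06,-.216),(0,1),.012,20)
m.servo_line(W(-.06,-.25),rate=.1); m.servo_line(W(-.06,-.25,.2),rate=.2)
m.move_to([.255,-.57,.253],[1.98951767,.42631669,-1.99009423]); print(m.get_time())
c=shot('top','t3'); s=shot('scene','s4'); print(casefit(c))
# lid top alone: bright part of the green
for n,x in(('top',c),('scene',s)):
    h=cv2.cvtColor(x['image'],cv2.COLOR_RGB2HSV); H,S,V=[h[...,i].astype(int) for i in range(3)]
    k=comp((H>50)&(H<90)&(S>90),proj(x,[.638,-.216,.06])[0]); v,u=np.where(k)
    print(n,k.sum(),'V pct',np.percentile(V[k],[10,50,90]))
    k2=comp(k&(V>np.percentile(V[k],[90])[0]*.8),proj(x,[.638,-.216,.078])[0])
    q=max(cv2.findContours(k2.astype(np.uint8),cv2.RETR_EXTERNAL,cv2.CHAIN_APPROX_NONE)[0],key=len)
    print(k2.sum(),cv2.minEnclosingCircle((ray(x,q[:,0],.078)[:,:2]*1000).astype(np.float32)))
cv2.imwrite('pics/f.png',np.hstack([cv2.resize(x[a:a+130,b:b+200,::-1],None,fx=2,fy=2,interpolation=cv2.INTER_CUBIC) for x,a,b in((c['image'],90,160),(s['image'],190,165))]))
E
```

```text
press 3 f 21.6 tcp [ -60.2 -211.3] t 37.1583
41.2417
(np.int64(1498), array([-56.00050821, -97.62189639]), (106.52862548828125, 198.96922302246094), 3.467825412750244)
top 303 V pct [39.4 87.  91. ]
211 ((641.8119506835938, -215.40907287597656), 30.29995346069336)
scene 628 V pct [ 59.   82.5 114. ]
296 ((646.2138061523438, -219.8329315185547), 29.150646209716797)
```

View pics/f.png

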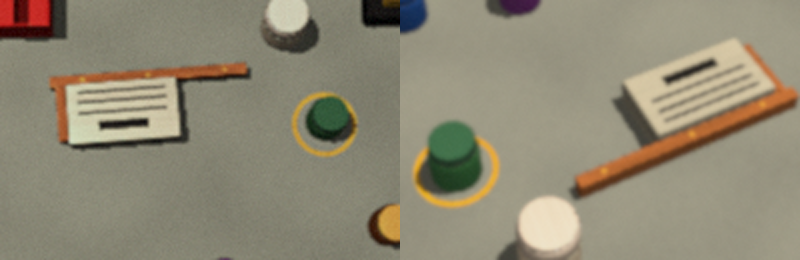

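Case: (−56.0, −97.6) mm against a goal of (−55, −100), and 0.1° from square. The jar is 4 mm from the ring centre by the top view and 9 mm by the scene view, against a limit of 16 mm. I'm handing it in.

```bash
python3 -c "
from h import *
m.sign_off()"
```

```text
the job is handed in; nothing more can be done
```

I pushed the green jar into the yellow ring and the case home into the corner of the stop, then handed the job in at about 41 s of the 64 s allowed. No verdict was reported.

- **Jar:** I pushed it with the half-open fingers as a cradle. The last check put its centre 4 mm (top view) or about 9 mm (scene view) from the ring's centre, against a limit of 16 mm. The two views disagree by about 6 mm. The pushing force, read only at stops, was about 3.5 N in total at most, well under the 20 N limit.
- **Case:** I pushed it back, left, back and left again, in force-checked steps that reached about 27 N against the stop. The last check put it at (−56.0, −97.6) mm in the nook frame against a goal of (−55, −100), and 0.1° off the measured stop angle. Fingertip positions at contact agreed with both faces touching. The fit read the 110 mm side as 106.5 mm, so expect 2–3 mm of error.
- **Bystanders:** I did not re-measure the amber jar, screwdriver, tape measure, sanding block or turntable at the end. Every push was planned clear of them, and nothing in the pictures looked disturbed.

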